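# Proof-pull a bonded coupon with the spring gauge

### The arm

A 6-joint arm with a two-finger parallel gripper is mounted at the origin on a cart in front of the work surface, level with it; the furniture and walls round the work are solid. World frame = base frame: x ahead of the robot, y to its left, z up, the work surface at z = 0. Lengths are in mm, angles in rad, forces in N, time in s.
With the tool pointing down it reaches from about 350 to 875 mm from the base axis. Payload 4.2 kg.
Tool frame: the origin (TCP) lies at the very end of the fingers, on their centre line; the grasp point (between the pads) lies 19 mm behind it; z points along the fingers, y is the line along which they close (so a half turn about z gives the same grasp; the last joint's range is limited). The gripper opens to 85 mm and grips with 20 to 120 N. Pads are 22 mm wide; open, the fingers measure 114 mm over their backs; the gripper's body (76 mm by 85 mm) begins 54 mm behind the grasp point. The pads swing forward as they close: fully open they stand 13 mm farther back than shut.
Start: joints at [1.495, 0.385, 0.008, 0, -1.194, -0.259], TCP at [205.33, 590.287, 231.312] pointing down, gripper open.
Joint ranges: [-3.14, 3.14], [-1.21, 2.06], [-1.07, 1.41], [-3.16, 2.05], [-2.99, -0.16], [-3.1, 3.1]. Speed limits (rad/s): [2.79, 2.79, 3.14, 3.14, 3.14, 3.14].

### API

Orientations are given as a unit quaternion [x, y, z, w].
In Python, from bench import read_state, get_image, get_calibration, job_done gives the robot as it stands.
- The arm moves only by the shell command python3 -m creep 'ROWS'. ROWS is a JSON object of lists of equal length, an entry for each row: "translation": the shift along the world's x, y, z in cm, a list of three; "delta_rot": the turn, a rotation vector about the world's x, y, z in degrees, a list of three; "hand": the finger opening in cm, from 0 to 8.54. A call has 1 to 8 rows; each row is the pose to reach, as a shift and turn from the pose commanded when the call began; what a row does not reach only later rows make up. A row lasts 1/8 s, in which the tool goes at most 62.5 mm and 10.7 degrees, less where a joint would pass 70% of its speed; a pose out of reach is approached as far as the arm can. A call with a gripper value outside its range is refused whole. The fingers move at their own pace and stop on an object; the grip force is fixed at half the most. Time passes only in rows, so rows that repeat a pose let the fingers close. It gives the time, the measured TCP pose, the force, the opening and the grip force at its end, in the units of the state.
- read_state(): the state, without advancing time (a new reading comes with each control period).
- get_image(name): name is "scene" or "top"; returns (picture, depth): 384x512x3 uint8, red, green, blue; 384x512 float32, mm along the optical axis (not along the pixel's ray), 0 where there is no reading.
- get_calibration(name): a dict with "intrinsics" (3x3 intrinsics, pixels), "xyz" and "attitude" of the camera in the world. Camera axes: x right, y down, z forward; pixel columns grow to the right and rows downward; lengths in mm; the calibration is good to about 2 mm. A picture is of the moment at which its call begins. get_calibration takes no time and is no camera call.
- job_done(): hands the job in; it is judged then, once.
The state is a dict: "clock": time; "joints": joint angles; "joint_vel": joint speeds; "joint_efforts": joint torques, N m; "position": TCP position; "ee_rot": TCP orientation; "contact_force": force on the tool from outside, world axes, zero at the start; "wrist_torque": the same for the moment, N m; "gripper_width": finger opening in mm; "grasp_force": force on a finger pad.
Only numpy, scipy, OpenCV 4.12 (cv2) and the standard library are available. Lean on these libraries where they do the work, as an engineer would, in place of code of your own. Each camera call takes 0.05 s, during which the arm holds its last target. There are 200 camera calls.

### The job

Proof-test the steel coupon still bonded to the test plate: carry the blue spring gauge over by its case, lay it flat with its hook down through the coupon's slot and let go, then take it by the D-handle and pull it straight away from the plate until the black pointer stands in the red band, no further. If an earlier test has left the yellow trailing pointer past the red band, push it back by its knob before you pull. Ease off until the gauge is slack and leave it lying flat, with the yellow pointer showing the proof load in the red band; do not disturb the bottle and jars round it.

Things in the scene. Friction and masses are not known exactly. Their poses are not given: they have to be found in the camera images.
- gauge: spring pull gauge: blue case 130 x 40 mm, top face 30 mm above the table, white scale on top, lying on two feet, about 0.33 kg. Origin: centre of its underside; x runs lengthwise to the hook end, z up. The case ends at x = +65 and -65 mm; total length from hook to handle 220 mm; balance point near the origin
- pull_bar (a point): middle of the black crossbar of the D-handle at the gauge's rear (gauge x = -103 mm, 18 mm above the table when it lies flat). Bar 13 mm thick, 44 mm long across the gauge (y); the loop in front of it is open for 31 mm towards the case and 47 mm wide at the bar, 37 mm nearer the case
- hook_prong (a point): the down-turned prong of the steel hook on the drawbar, on the pull axis (gauge x = +107 mm when slack, 18 mm up). Prong 6 mm thick, its end 14 mm below this point (4 mm above the table); 24 mm clear between prong and the hook's neck behind it; the hook's upper bar passes 26 to 33 mm above the table
- drawbar (a joint): how far the hook and the black pointer are drawn out of the case, m: 0 slack, 0.072 stop; spring 2 N at 0 plus 150 N/m
- pointer (a point): tip line of the black pointer on the scale (moves with the drawbar; its x runs along the gauge)
- trail_line (a point): line of the yellow trailing pointer on the scale. The black pointer pushes it ahead (towards the hook) when it reaches it, and it stays at the highest reading; friction 0.7 N
- trail_knob (a point): centre of the yellow knob of the trailing pointer, 9 mm long, 11 mm wide (y), 34 to 44 mm above the table (top of the case 30 mm; the red slider stands up to 34 mm beside it, from y = +12 mm outwards). Slides along the gauge, 0 to 66 mm
- red_mark (a point): middle of the red band on the scale, 10 mm long along the gauge, carried by a clamped red slider at the scale's edge: the proof load. Its x axis is the gauge's x
- test_plate: fixed steel plate 90 x 124 mm, top 16 mm above the table. Origin: centre of its underside; the coupon sticks out over its -x edge; pull towards its -x
- coupon: the coupon still bonded to the plate (fixed): steel strip 28 mm wide, 3 mm thick (16.5 to 19.5 mm above the table), sticking out 44 mm over the plate's -x edge, at one of three places along that edge. Origin: on the plate's top, at its -x edge, middle of the strip; same axes as the plate
- coupon_slot (a point): centre of the slot in the free end of the coupon, 23 mm out from the plate's edge: 22 mm along x, 20 mm wide (y), open below to the table; the end bar beyond it (towards -x) is 10 mm wide
- resin_bottle: brown bottle with white cap, 52 mm across, 109 mm high, left of the work; origin at the centre of its underside
- hardener_jar: clear jar with blue cap, 59 mm across, 115 mm high; origin at the centre of its underside
- specimen_jar: small jar with black lid, 50 mm across, 65 mm high, right of the hotplate; origin at the centre of its underside
- grip: the D-handle of the gauge, crossbar and two steel legs (origin and axes as the gauge)

How it is judged:
By the outcome, as a careful person would: the job done as asked, in the order asked, and still so for the second after the job is handed in, with the robot touching nothing.
It also fails if it takes over 64 s, if anything falls off the work surface, if the arm or the gripper's body presses on something with over 40 N, if the wrist force passes 120 N, or if a joint passes its speed limit or range.

## Working session

There is one attempt and no reset: what is moved stays moved. The work goes in short steps, Python scripts to look and compute and a shell command to move; the robot and the scene stay as the last step left them, time stands still between calls to the robot, and variables do not carry over. Pictures are saved under pics/ and viewed, at most 10 in all, crops included, and the job is handed in when it is done.

```bash
ls; mkdir -p pics; cat > h.py <<'E'
import numpy as np, cv2, os
from scipy.spatial.transform import Rotation as R
from bench import *
def cam(n):
    c=get_calibration(n); return np.array(c["intrinsics"]),np.array(c["xyz"],float),c["attitude"]
def rot(a):
    a=np.array(a,float)
    return a if a.shape==(3,3) else R.from_quat(a).as_matrix()
def ray(n,u,v,z):
    K,p,a=cam(n); d=rot(a)@np.linalg.inv(K)@np.array([u,v,1.]); return p+d*(z-p[2])/d[2]
def proj(n,X):
    K,p,a=cam(n); q=K@(rot(a).T@(np.array(X,float)-p)); return q[:2]/q[2]
def save(im,name): cv2.imwrite('pics/'+name,im[:,:,::-1])
E
python3 - <<'E'
from h import *
for n in("scene","top"):
    im,d=get_image(n); save(im,n+'0.png'); np.savez(n+'0.npz',im=im,d=d); print(n,get_calibration(n))
print(read_state())
E
```

```text
pics
scene {'intrinsics': array([[436.99317477,   0.        , 250.60997417],
       [  0.        , 436.99317477, 195.44637892],
       [  0.        ,   0.        ,   1.        ]]), 'xyz': array([-346.46523925, -455.27050815, 1020.47106418]), 'attitude': array([ 0.81656433, -0.41090406,  0.17366753, -0.36636067])}
top {'intrinsics': array([[490.82177054,   0.        , 252.41833403],
       [  0.        , 490.82177054, 197.41369409],
       [  0.        ,   0.        ,   1.        ]]), 'xyz': array([ 262.83456287,  157.0071024 , 1457.73235848]), 'attitude': array([-0.69563019,  0.71360215, -0.05474654,  0.06223685])}
{'clock': 0.1, 'joints': array([ 1.49463717e+00,  3.85496510e-01,  6.78687023e-03, -4.32628761e-04,
       -1.19402778e+00, -2.58581242e-01]), 'joint_vel': array([ 0.00208674, -0.00163841,  0.00306691,  0.00095829,  0.00052648,
        0.00095287]), 'joint_efforts': array([-5.99225805e-04, -3.93321776e+01,  1.88929152e+01,  4.19795930e+00,
       -2.60126559e-03,  4.64633345e-06]), 'position': array([205.15189652, 589.82279055, 230.33070767]), 'ee_rot': array([ 9.86012496e-01, -1.66668461e-01, -1.11826869e-04,  9.84824661e-04]), 'contact_force': array([-0.05469942,  0.40259557,  0.59362988]), 'wrist_torque': array([-0.00820134, -0.02585839, -0.03480619]), 'grasp_force': 0.0, 'gripper_width': 85.15289895419797}
```

View pics/top0.png

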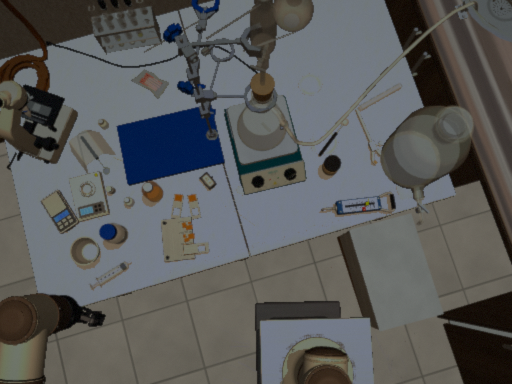

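View pics/scene0.png

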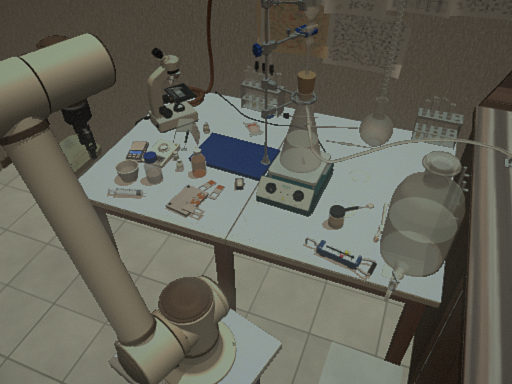

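Top: gauge at about (360,205), hook at (325,210), handle at (394,201); tan plate with coupons at about (182,238); jars at (152,192), (110,232), (330,165). Zooming in on the gauge and plate.

```bash
python3 - <<'E'
from h import *
im=np.load('top0.npz')['im']
a=cv2.resize(im[180:270,140:240],None,fx=6,fy=6,interpolation=cv2.INTER_CUBIC)
b=cv2.resize(im[185:225,312:402],None,fx=8,fy=8,interpolation=cv2.INTER_CUBIC)
save(np.clip(a.astype(float)*1.4,0,255).astype(np.uint8),'p1.png');save(np.clip(b.astype(float)*1.5,0,255).astype(np.uint8),'g1.png')
for p in[(360,205),(325,210),(394,201),(182,238),(152,192),(330,165),(110,232)]: print(p,ray('top',*p,20).round())
E
```

```text
(360, 205) [ 472. -148.   20.]
(325, 210) [460. -44.  20.]
(394, 201) [ 481. -249.   20.]
(182, 238) [388. 379.  20.]
(152, 192) [528. 468.  20.]
(330, 165) [596. -66.  20.]
(110, 232) [411. 591.  20.]
```

View pics/p1.png

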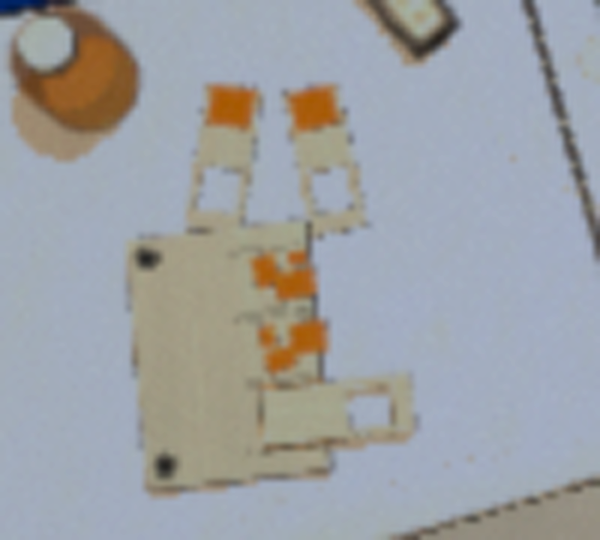

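View pics/g1.png

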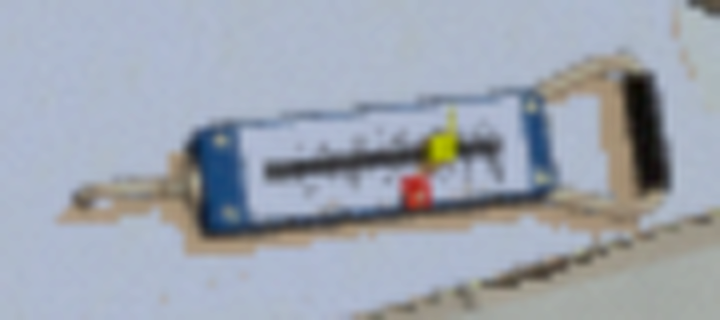

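Plate crop: the bonded coupon sticks out right, slot at (370,410) → full image (201.7,248.3). Gauge crop: hook left (85,195), knob (441,148), yellow line (452,110), red band (416,190). Yellow is on the handle side of red (lower reading), so no reset looks needed. Measuring now.

```bash
cat >> h.py <<'E'
def cloud(n,d):
    K,p,a=cam(n); v,u=np.mgrid[:384,:512]
    c=np.stack([(u-K[0,2])/K[0,0]*d,(v-K[1,2])/K[1,1]*d,d],-1)
    return c@rot(a).T+p
def hsv(im): return cv2.cvtColor(im,cv2.COLOR_RGB2HSV)
def mask(im,lo,hi,box=None):
    m=cv2.inRange(hsv(im),lo,hi)
    if box:
        k=np.zeros_like(m);x0,x1,y0,y1=box;k[y0:y1,x0:x1]=255;m&=k
    return m
def cen(m):
    M=cv2.moments(m,True); return (M['m10']/M['m00'],M['m01']/M['m00'],M['m00']) if M['m00'] else None
E
python3 - <<'E'
from h import *
for n,box in(('top',(312,402,185,225)),('scene',(295,385,230,285))):
    z=np.load(n+'0.npz');im,d=z['im'],z['d'];C=cloud(n,d)
    x0,x1,y0,y1=box
    b=mask(im,(100,90,40),(130,255,255),box)
    print(n,'blue',cen(b),'z',np.percentile(C[b>0][:,2],[5,25,50,75,95]).round(1))
    P=C[y0:y1,x0:x1].reshape(-1,3)
    t=P[(P[:,2]>24)&(P[:,2]<33)]
    print('rect z24-33',len(t),cv2.minAreaRect(t[:,:2].astype(np.float32)),'table z',np.median(P[:,2][(P[:,2]<12)&(P[:,2]>-20)]))
    h=hsv(im)
    for nm,lo,hi,zz in(('yel',(24,150,90),(34,255,255),40),('red',(0,150,90),(6,255,255),32),('red2',(172,150,80),(180,255,255),32),('blk',(0,0,0),(180,255,50),24)):
        m=mask(im,lo,hi,box);c=cen(m)
        if c: print(nm,np.round(c,2),ray(n,c[0],c[1],zz).round(1))
E
```

```text
top blue (349.3488372093023, 206.0581395348837, 86.0) z [24.9 27.7 30.  31.9 34.1]
rect z24-33 507 ((469.14453125, -156.66986083984375), (65.94767761230469, 246.94644165039062), 12.764424324035645) table z -0.13765848544062464
yel [366.9 203.2  10. ] [ 474.1 -164.    40. ]
red [363.43 208.43   7.  ] [ 460.1 -154.7   32. ]
blk [373.42 204.21 103.  ] [ 472.9 -186.5   24. ]
scene blue (336.1666666666667, 251.21428571428572, 42.0) z [25.4 26.9 28.1 29.9 32.7]
rect z24-33 486 ((470.115234375, -157.76336669921875), (94.0503158569336, 233.63308715820312), 25.661758422851562) table z -1.593987266028762
yel [346.  251.5   2. ] [ 476.5 -161.4   40. ]
red [342. 256.   1.] [ 461.1 -157.7   32. ]
blk [353.16 263.8   95.  ] [ 460.7 -195.    24. ]
```

```bash
cat >> h.py <<'E'
def case(n,im,d,box):
    C=cloud(n,d);x0,x1,y0,y1=box
    m=np.zeros((384,512),np.uint8);Z=C[...,2]
    m[y0:y1,x0:x1]=((Z>23)&(Z<37))[y0:y1,x0:x1]
    m=cv2.morphologyEx(m,cv2.MORPH_OPEN,np.ones((7,7),np.uint8))
    ys,xs=np.where(m>0)
    pts=np.array([ray(n,u,v,30)[:2] for u,v in zip(xs,ys)],np.float32)
    return cv2.minAreaRect(pts),len(pts)
E
python3 - <<'E'
from h import *
for n,box in(('top',(312,402,185,225)),('scene',(295,385,230,285))):
    z=np.load(n+'0.npz'); print(n,case(n,z['im'],z['d'],box))
K=8
f=lambda u,v,z:ray('top',312+u/K-.44,185+v/K-.44,z).round(1)
for nm,u,v,z in(('hookprong',85,195,28),('barmid',647,132,24),('TR',545,90,30),('BR',553,192,30),('TLtop',213,128,30),('BLtop',222,228,30),('knob',441,148,44),('line',452,110,31),('red',416,190,33)): print(nm,f(u,v,z))
g=lambda u,v,z:ray('top',140+u/6-.42,180+v/6-.42,z).round(1)
print('slot',g(371,411,19.5))
for nm,u,v,z in(('slotTL',350,395,19.5),('slotTR',391,388,19.5),('slotBL',352,432,19.5),('slotBR',393,426,19.5),('endT',411,374,19.5),('endB',412,438,19.5),('inT',262,392,19.5),('inB',264,445,19.5),('plTL',130,240,16),('plTR',308,222,16),('plBL',150,492,16),('plBR',330,472,16)):print(nm,g(u,v,z))
E
```

```text
top (((470.5238952636719, -117.49911499023438), (36.857749938964844, 87.4648666381836), 11.545891761779785), 316)
scene (((469.6580505371094, -142.80633544921875), (42.3390998840332, 128.75436401367188), 5.34150505065918), 340)
hookprong [462.3 -34.7  28. ]
barmid [ 480.8 -243.    24. ]
TR [ 496.5 -205.1   30. ]
BR [ 458.6 -205.5   30. ]
TLtop [485.6 -82.6  30. ]
BLtop [448.5 -83.9  30. ]
knob [ 473.9 -162.5   44. ]
line [ 489.8 -170.3   31. ]
red [ 460.3 -154.9   33. ]
slot [357.2 322.1  19.5]
slotTL [365.3 332.3  19.5]
slotTR [368.2 312.3  19.5]
slotBL [347.3 331.5  19.5]
slotBR [349.7 311.5  19.5]
endT [374.7 302.4  19.5]
endB [343.6 302.3  19.5]
inT [367.8 375.3  19.5]
inB [342.  374.4  19.5]
plTL [444.6 441.1  16. ]
plTR [451.3 353.   16. ]
plBL [320.9 430.5  16. ]
plBR [328.3 342.7  16. ]
```

```bash
python3 -m creep '{"translation":[[1.5,-4,0],[3,-8.5,0],[5,-13.5,0],[6.7,-18.3,0],[8.4,-23,0],[10,-27.6,0],[11.7,-32.2,0],[13.3,-36.6,0]],"delta_rot":[[0,0,-4],[0,0,-8],[0,0,-12],[0,0,-16],[0,0,-20],[0,0,-24],[0,0,-28],[0,0,-32]],"hand":[7,7,7,7,7,7,7,7]}'
python3 -m creep '{"translation":[[1.7,-4.6,0],[3.4,-9.2,0],[5,-13.8,-1],[6.7,-18.4,-3],[8.4,-23,-5],[10,-27.6,-7],[11.7,-32.2,-9],[13.3,-36.6,-10]],"delta_rot":[[0,0,-4],[0,0,-8],[0,0,-12],[0,0,-17],[0,0,-21],[0,0,-25],[0,0,-29],[0,0,-33.6]],"hand":[7,7,7,7,7,7,7,7]}'
python3 - <<'E'
from h import *
s=read_state();r=R.from_quat(s['ee_rot']).as_matrix();print(s['clock'],s['position'],r.round(4),s['joints'])
E
```

```text
clock: 1.1
position: [338.3, 222.5, 231.2]
ee_rot: [0.901, -0.433, -0.0, 0.0]
contact_force: [0.7, 0.0, 0.2]
gripper_width: 70.1
grasp_force: 0.0
clock: 2.1
position: [470.9, -143.4, 129.9]
ee_rot: [0.738, -0.675, -0.001, 0.001]
contact_force: [1.2, 0.3, -0.3]
gripper_width: 69.8
grasp_force: 0.0
2.1 [ 470.8893966  -143.35479604  129.85747169] [[ 8.790e-02 -9.961e-01 -2.400e-03]
 [-9.961e-01 -8.790e-02  2.000e-04]
 [-4.000e-04  2.400e-03 -1.000e+00]] [ 3.49594609e-02  2.66964439e-01 -4.52292558e-01 -3.30177343e-04
 -8.53943133e-01  5.32772087e-02]
```

```bash
python3 -m creep '{"translation":[[0,0,-3],[0,0,-6],[0,0,-9],[0,0,-11],[0,0,-12.2],[0,0,-12.7],[0,0,-12.7],[0,0,-12.7]],"delta_rot":[[0,0,0],[0,0,0],[0,0,0],[0,0,0],[0,0,0],[0,0,0],[0,0,0],[0,0,0]],"hand":[7,7,7,7,7,7,7,3.5]}'
python3 -m creep '{"translation":[[0,0,0],[0,0,0],[0,0,0],[0,0,0],[0,0,0]],"delta_rot":[[0,0,0],[0,0,0],[0,0,0],[0,0,0],[0,0,0]],"hand":[3.5,3.5,3.5,3.5,3.5]}'
```

```text
clock: 3.1
position: [471.9, -141.7, 5.0]
ee_rot: [0.739, -0.674, 0.001, -0.001]
contact_force: [0.1, 0.4, 0.2]
gripper_width: 53.4
grasp_force: 0.0
clock: 3.72
position: [473.2, -141.7, 5.6]
ee_rot: [0.739, -0.674, 0.002, -0.001]
contact_force: [1.0, -0.1, 6.5]
gripper_width: 39.3
grasp_force: 61.5
```

```bash
python3 -m creep '{"translation":[[0,0,1.5],[0,0,4],[0,1,6],[-0.6,3,7],[-1.5,6,7],[-2.5,9.5,7],[-3.7,13,7],[-5,17,7]],"delta_rot":[[0,0,0],[0,0,0],[0,0,0],[0,0,0],[0,0,0],[0,0,0],[0,0,0],[0,0,0]],"hand":[3.5,3.5,3.5,3.5,3.5,3.5,3.5,3.5]}'
python3 -m creep '{"translation":[[-1,3.5,0],[-2,7,0],[-3,11,0],[-4,14.5,0],[-4.8,17,0],[-5.4,18.3,0],[-5.5,18.7,0],[-5.5,18.7,0]],"delta_rot":[[0,0,0],[0,0,0],[0,0,0],[0,0,0],[0,0,0],[0,0,0],[0,0,0],[0,0,0]],"hand":[3.5,3.5,3.5,3.5,3.5,3.5,3.5,3.5]}'
python3 - <<'E'
from h import *
for n in("scene","top"):
    im,d=get_image(n); np.savez(n+'1.npz',im=im,d=d)
    c=proj(n,(362,300,60)).astype(int); print(n,c)
    x0,y0=max(c[0]-50,0),max(c[1]-37,0)
    cr=cv2.resize(im[y0:y0+75,x0:x0+100],None,fx=6,fy=6,interpolation=cv2.INTER_CUBIC)
    cr=np.clip(cr*1.4,0,255).astype(np.uint8)
    globals()[n]=cr; print(x0,y0)
save(cv2.resize(np.hstack([scene,top]),None,fx=.66,fy=.66),'carry.png')
save(top,'carryt.png'); save(scene,'carrys.png')
s=read_state();print(s['position'],s['ee_rot'],s['joints'])
E
```

```text
clock: 4.72
position: [419.8, 28.8, 73.8]
ee_rot: [0.738, -0.675, -0.001, 0.001]
contact_force: [1.1, -0.9, -3.1]
gripper_width: 38.6
grasp_force: 61.1
clock: 5.72
position: [366.1, 214.7, 74.1]
ee_rot: [0.738, -0.674, -0.0, 0.0]
contact_force: [-0.2, 0.8, -3.2]
gripper_width: 39.0
grasp_force: 61.0
scene [200 204]
150 167
top [207 245]
157 208
[366.28688019 214.40068852  74.17902061] [ 7.38159646e-01 -6.74625955e-01 -1.07869578e-05  3.97941646e-04] [ 9.15528125e-01  2.48313817e-01 -6.74413107e-01 -1.47638401e-04
 -6.48860569e-01 -8.25529990e-01]
```

View pics/carry.png

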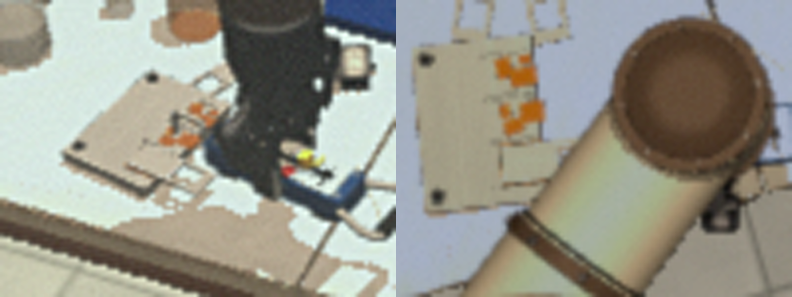

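```bash
python3 - <<'E'
from h import *
im=np.load('scene1.npz')['im']
x0,y0=158,178
cr=cv2.resize(im[y0:y0+45,x0:x0+60],None,fx=13,fy=13,interpolation=cv2.INTER_CUBIC)
cr=np.clip(cr*1.6,0,255).astype(np.uint8)
for X,c in(((357,322,19.5),(255,0,0)),((357,321,74),(0,255,0)),((357,321,103),(0,0,255))):
    p=(proj('scene',X)-[x0,y0]+.5)*13; print(X,p); cv2.circle(cr,tuple(int(v) for v in p),3,c,-1)
save(cr,'hook.png')
E
```

```text
(357, 322, 19.5) [500.78901313 443.00407344]
(357, 321, 74) [481.3976982  286.30247567]
(357, 321, 103) [469.03750098 198.63634165]
```

View pics/hook.png

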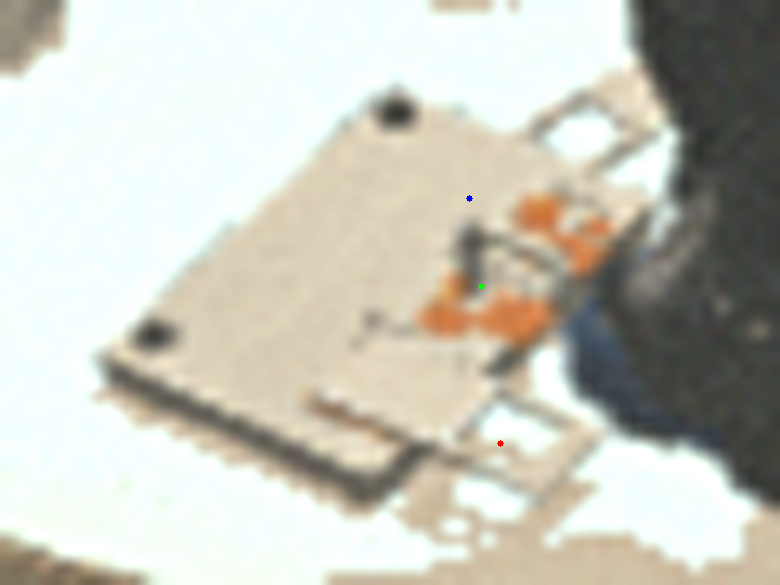

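The scene crop shows the slot's centre at about (510,435) and the prong from (470,228) to its tip at (472,292). The projected points are all within 10 crop px of these.

```bash
python3 - <<'E'
from h import *
f=lambda u,v,z:ray('scene',158+u/13-.5,178+v/13-.5,z).round(1)
print('slot',f(510,435,19.5),'tip',f(472,292,72.6),'top',f(469,228,94.6))
for u,v in((395,108),(152,335)): print('plate hole scene',f(u,v,16))
g=lambda u,v,z:ray('top',140+u/6-.42,180+v/6-.42,z).round(1)
for u,v in((147,258),(165,466)): print('plate hole top',g(u,v,16))
# robot-known point: gripper check of scene vs top using table corners of gauge
E
```

```text
slot [360.5 322.1  19.5] tip [355.1 322.6  72.6] top [355.5 320.8  94.6]
plate hole scene [439.2 436.   16. ]
plate hole scene [335.9 425.4  16. ]
plate hole top [435.5 432.6  16. ]
plate hole top [333.3 423.3  16. ]
```

```bash
python3 -m creep '{"translation":[[0.25,0.1,-1.5],[0.25,0.1,-3],[0.25,0.1,-4.2],[0.25,0.1,-4.7],[0.25,0.1,-4.7]],"delta_rot":[[0,0,0],[0,0,0],[0,0,0],[0,0,0],[0,0,0]],"hand":[3.5,3.5,3.5,3.5,3.5]}'
python3 - <<'E'
from h import *
im,d=get_image('scene'); np.savez('scene2.npz',im=im,d=d)
x0,y0=158,178
cr=cv2.resize(im[y0:y0+45,x0:x0+60],None,fx=13,fy=13,interpolation=cv2.INTER_CUBIC)
save(np.clip(cr*1.6,0,255).astype(np.uint8),'hook2.png')
E
```

```text
clock: 6.45
position: [368.9, 216.1, 27.1]
ee_rot: [0.739, -0.674, 0.0, 0.0]
contact_force: [-0.1, 0.2, -3.1]
gripper_width: 38.7
grasp_force: 61.0
```

View pics/hook2.png

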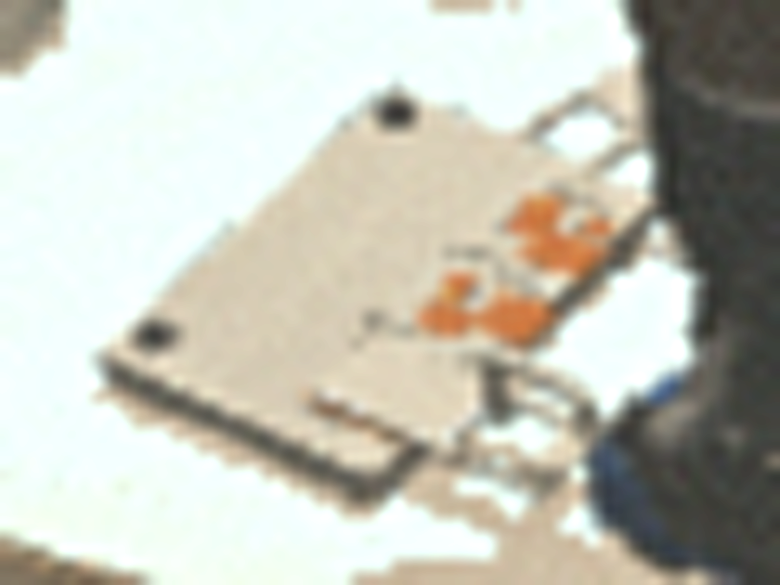

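Prong tip at about (497,420), near the slot's centre (about 2.5 mm short in x, 1.8 mm towards the plate). Correcting and lowering.

```bash
python3 -m creep '{"translation":[[0.2,-0.1,0],[0.2,-0.1,-0.6],[0.2,-0.1,-1.2],[0.2,-0.1,-1.7],[0.2,-0.1,-2.1],[0.2,-0.1,-2.1]],"delta_rot":[[0,0,0],[0,0,0],[0,0,0],[0,0,0],[0,0,0],[0,0,0]],"hand":[3.5,3.5,3.5,3.5,3.5,3.5]}'
```

```text
clock: 7.25
position: [370.8, 215.2, 6.0]
ee_rot: [0.739, -0.674, 0.0, 0.0]
contact_force: [-0.6, -0.3, -2.3]
gripper_width: 38.9
grasp_force: 61.0
```

```bash
python3 -m creep '{"translation":[[0,0,-0.1],[0,0,-0.1],[0,0,-0.1],[0,0,-0.1],[0,0,1.5],[0,0,4],[0,0,7],[0,0,10]],"delta_rot":[[0,0,0],[0,0,0],[0,0,0],[0,0,0],[0,0,0],[0,0,0],[0,0,0],[0,0,0]],"hand":[4.5,5.5,6.5,7,7,7,7,7]}'
python3 -m creep '{"translation":[[0,-2,0],[0,-5,0],[0,-8,0],[0,-11,0],[0.5,-14,0],[0.8,-16,0],[1,-17,0],[1,-17,0]],"delta_rot":[[0,0,10],[0,0,20],[0,0,30],[0,0,40],[0,0,50],[0,0,60],[0,0,70],[0,0,80]],"hand":[4,4,4,4,4,4,4,4]}'
python3 - <<'E'
from h import *
s=read_state();print(s['position'],s['joints'].round(2))
for n in("scene","top"):
    im,d=get_image(n); np.savez(n+'3.npz',im=im,d=d)
    c=proj(n,(374,200,30)).astype(int); x0,y0=c[0]-48,c[1]-36; print(n,x0,y0)
    cr=cv2.resize(im[y0:y0+72,x0:x0+96],None,fx=4.1,fy=4.1,interpolation=cv2.INTER_CUBIC)
    globals()[n]=np.clip(cr*1.5,0,255).astype(np.uint8)
save(np.hstack([scene,top]),'laid.png')
E
```

```text
clock: 8.25
position: [370.7, 215.1, 107.3]
ee_rot: [0.739, -0.674, -0.0, 0.0]
contact_force: [0.4, 0.0, -0.5]
gripper_width: 69.9
grasp_force: 0.0
clock: 9.25
position: [380.7, 44.5, 106.3]
ee_rot: [0.999, -0.04, -0.0, -0.0]
contact_force: [0.8, 0.0, 1.1]
gripper_width: 40.3
grasp_force: 0.0
[380.67362311  44.50942586 106.31880093] [ 0.55  0.12 -0.73 -0.   -0.72  0.95]
scene 179 185
top 194 204
```

View pics/laid.png

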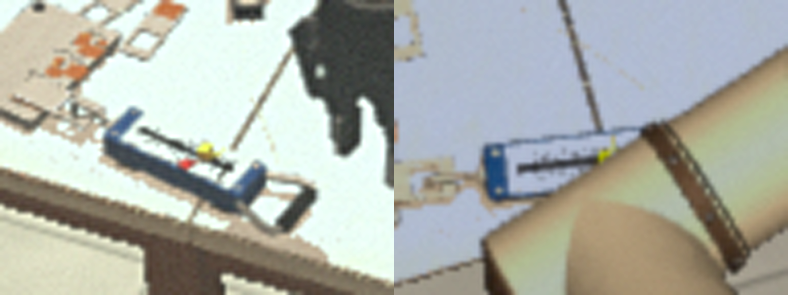

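```bash
cat >> h.py <<'E'
G=R.from_euler('z',95.15,degrees=True).as_matrix()[:2,:2]
def gx(P,c=(370.8,215.1)): return ((np.array(P)[:2]-c)@G).round(1)
def marks(n,im,box):
    o={}
    for nm,lo,hi,z in(('yel',(24,130,80),(34,255,255),40),('red',(0,140,70),(7,255,255),33)):
        m=mask(im,lo,hi,box);c=cen(m)
        if c: P=ray(n,c[0],c[1],z); o[nm]=(np.round(c,2),P.round(1),gx(P))
    return o
E
python3 - <<'E'
from h import *
f=lambda u,v,z:ray('scene',179+u/4.1-.4,185+v/4.1-.4,z)
for nm,u,v,z in(('bar',296,206,24),('barA',313,190,24),('barB',280,222,24),('TR',265,167,30),('TL',139,109,30),('BL',112,140,30),('red',187,163,34),('knob',206,150,42)):
    P=f(u,v,z); print(nm,P.round(1),gx(P))
print(marks('scene',np.load('scene3.npz')['im'],(200,250,205,240)))
print(marks('top',np.load('top3.npz')['im'],(200,260,225,260)))
E
```

```text
bar [377.1 111.4  24. ] [-103.8    3. ]
barA [397.9 110.9  24. ] [-106.2  -17.6]
barB [357.1 111.4  24. ] [-102.1   22.9]
TR [391.1 151.6  30. ] [-65.1 -14.5]
TL [382.6 271.5  30. ] [ 55.1 -16.8]
BL [343.9 265.9  30. ] [53.1 22.3]
red [356.3 200.   34. ] [-13.7  15.8]
knob [369.8 191.8  42. ] [-23.2   3.1]
{'yel': (array([229.2, 221.4,   5. ]), array([371.2, 191.6,  40. ]), array([-23.5,   1.7])), 'red': (array([224. , 224.5,   4. ]), array([356.1, 200.8,  33. ]), array([-12.9,  15.9]))}
{'yel': (array([244.67, 241.67,   6.  ]), array([371.2, 194.7,  40. ]), array([-20.4,   1.5]))}
```

Scene crop: hook engaged in slot at (90,120), gauge flat, bar at (296,206), knob (206,150), red (187,163). Now the knob-to-line offset needs to be measured numerically.

```bash
python3 - <<'E'
from h import *
im=np.load('top0.npz')['im'].astype(int)
Y=np.minimum(im[...,0],im[...,1])-im[...,2]; Rr=im[...,0]-np.maximum(im[...,1],im[...,2])
print('top yellow cols 360-373 rows 197-213');print(Y[197:213,360:374]);print('red');print(Rr[204:213,358:372])
im=np.load('scene3.npz')['im'].astype(int)
Y=np.minimum(im[...,0],im[...,1])-im[...,2]; Rr=im[...,0]-np.maximum(im[...,1],im[...,2])
print('scene3 cols 220-238 rows 214-232');print(Y[214:232,220:238]);print(Rr[214:232,220:238])
E
```

```text
top yellow cols 360-373 rows 197-213
[[-19 -20 -21 -21 -19 -18 -19 -21 -21 -26 -28 -30 -33 -30]
 [-26 -30 -32 -32 -28 -24 -24 -18   1 -19 -24 -23 -23 -23]
 [-23 -23 -23 -22 -23 -22 -23 -15  24 -18 -21 -22 -22 -20]
 [-22 -22 -22 -22 -22 -22 -20  -8  35 -16 -22 -21 -19 -22]
 [-22 -21 -17 -22 -20 -16   6  28  50  -9 -20 -17 -19 -18]
 [-19 -13 -15 -18 -10  28  94 113  94  15 -13  -9 -11 -10]
 [-13 -13 -11  -8   5  52 112 113  95  19  -3  -3  -4  -3]
 [ -3  -2  -2  -1   9  48 106 110  75   3  -8 -11 -12  -9]
 [ -8  -7  -9  -6   9  30  44  20   9 -17 -15 -21 -21 -13]
 [-18 -16 -13 -11  10   9   1 -17 -16 -22 -18 -21 -22 -18]
 [-17 -13  -7   0   3  -5 -15 -19 -21 -20 -15 -21 -21 -20]
 [-22 -14  -3   4   7  -4 -16 -22 -19 -17  -6 -18 -14 -21]
 [-20 -17  -1   9  12  -3 -14 -20 -12 -11 -11 -14 -19 -14]
 [-14 -20  -6   8   9  -2 -13 -20 -17 -11  -9  -4  -2   3]
 [-17 -12  -1   3   6   4   3   3   6   7   7  10  10  15]
 [  5   7  11  12  14  16  16  16  15  16  15  10  10  10]]
red
[[ -6  -3  -2  -2  -1  -1   4   2  -4  -5  -5  -2  -8 -11]
 [ -6  -9  -8  -7  -9  -6   9  14  10   5   0 -17 -15 -
[... 2452 characters left out ...]
 -4 -12 -15 -13 -14 -13]
 [-12 -14 -11 -10  14  -6  -7   5  14  18   8   2  -3 -10 -12 -12 -13 -12]
 [ -9  -9  22  66  87  66  33   7  -1   2   0   0  -3 -10  -7 -11 -10 -12]
 [-26 -32  17  68  97  49   3 -13 -12 -16 -11  -7  -5  -3   1  -5 -12 -12]
 [-10 -20 -18   1  24  -9 -16 -16 -13 -15 -11 -11 -14  -5  -3  -4 -13 -12]
 [-10  -8 -10 -15 -14 -15  -7  -9 -13 -12 -13 -13  -7  -3 -12 -12 -13 -12]
 [-11 -12  -8  -9 -11 -11 -20 -15 -13 -10  -9 -12  -6 -10 -12 -13 -13 -22]
 [ -6 -12 -14 -10 -11 -12  -9 -12 -17 -27 -28  -8  -5  -9 -12 -13 -22 -35]
 [  9   1   1  -6 -10 -10  -8  -9  -9 -12 -16 -24 -29 -13 -13  -9 -13 -16]
 [ 10  13  11   3  -1  -5 -11 -11 -10  -9  -9 -11 -18 -21 -21 -34 -32 -29]]
```

```bash
python3 - <<'E'
from h import *
c0=(471.5,-141.5)
for nm,u,v,z in(('line',368,199.8,31),('knob',366.9,203,42),('red',363.55,208.5,34),('redlow',363.55,208.5,31)): print('top0',nm,gx(ray('top',u,v,z),c0))
for nm,u,v,z in(('line',232.2,221.8,31),('knob',228.8,220.7,42),('red',224,224.5,33)): print('scene3',nm,gx(ray('scene',u,v,z)))
E
```

```text
top0 line [-29.5 -11.3]
top0 knob [-22.2  -0.9]
top0 red [-12.   13.1]
top0 redlow [-12.6  12.7]
scene3 line [-27.3  -8.8]
scene3 knob [-21.8   1.4]
scene3 red [-12.9  15.9]
```

```bash
python3 -m creep '{"translation":[[-0.1,3,0],[-0.1,6,0],[-0.1,6.75,-2],[-0.1,6.75,-5],[-0.1,6.75,-7.5],[-0.1,6.75,-9],[-0.1,6.75,-10],[-0.1,6.75,-10.2]],"delta_rot":[[0,0,5],[0,0,9.8],[0,0,9.8],[0,0,9.8],[0,0,9.8],[0,0,9.8],[0,0,9.8],[0,0,9.8]],"hand":[3.2,3.2,3.2,3.2,3.2,3.2,3.2,3.2]}'
python3 -m creep '{"translation":[[0,0,0],[0,0,0],[0,0,0],[0,0,0]],"delta_rot":[[0,0,0],[0,0,0],[0,0,0],[0,0,0]],"hand":[3.2,0.8,0.8,0.8]}'
python3 - <<'E'
from h import *
im,d=get_image('scene'); np.savez('scene4.npz',im=im,d=d);print(marks('scene',im,(200,250,205,240)))
im,d=get_image('top'); np.savez('top4.npz',im=im,d=d);print(marks('top',im,(200,260,225,260)))
s=read_state();print(s['position'],s['contact_force'])
E
```

```text
clock: 10.35
position: [379.7, 112.8, 3.9]
ee_rot: [0.999, 0.043, -0.0, 0.0]
contact_force: [-0.4, 0.6, 1.2]
gripper_width: 32.2
grasp_force: 0.0
clock: 10.85
position: [380.2, 113.1, 4.8]
ee_rot: [0.999, 0.044, 0.001, -0.0]
contact_force: [-0.9, -0.1, 4.2]
gripper_width: 10.9
grasp_force: 58.7
{'yel': (array([229.  , 220.75,   4.  ]), array([373.1, 193.9,  40. ]), array([-21.3,  -0.3])), 'red': (array([224. , 224.5,   4. ]), array([356.1, 200.8,  33. ]), array([-12.9,  15.9]))}
{}
[380.21744285 113.04689836   4.70155047] [ 0.08855756 -0.47264542  4.42126875]
```

```bash
python3 -m creep '{"translation":[[0.02,-0.25,0],[0.04,-0.5,0],[0.06,-0.75,0],[0.09,-1,0],[0.09,-1,0]],"delta_rot":[[0,0,0],[0,0,0],[0,0,0],[0,0,0],[0,0,0]],"hand":[0.8,0.8,0.8,0.8,0.8]}'
python3 -m creep '{"translation":[[0.02,-0.25,0],[0.04,-0.5,0],[0.04,-0.5,0],[0.04,-0.5,0]],"delta_rot":[[0,0,0],[0,0,0],[0,0,0],[0,0,0]],"hand":[0.8,0.8,0.8,0.8]}'
python3 -m creep '{"translation":[[0.02,-0.25,0],[0.04,-0.5,0],[0.04,-0.5,0],[0.04,-0.5,0]],"delta_rot":[[0,0,0],[0,0,0],[0,0,0],[0,0,0]],"hand":[0.8,0.8,0.8,0.8]}'
cat > m.py <<'E'
from h import *
s=read_state();print(s['clock'],s['position'].round(1),s['contact_force'].round(2))
im,d=get_image('scene'); p=s['position'][:2]; sh=p-np.array([380.2,113.05])
b=np.round(proj('scene',(370.8+sh[0],215.1+sh[1],34))).astype(int)
box=(b[0]-25,b[0]+25,b[1]-18,b[1]+18)
f=im.astype(float)
Y=np.minimum(f[...,0],f[...,1])-f[...,2];Q=f[...,0]-np.maximum(f[...,1],f[...,2])
o=[]
for W,t,z in((Y,60,40),(Q,30,33)):
    w=np.where(W>t,W,0);w2=np.zeros_like(w);w2[box[2]:box[3],box[0]:box[1]]=w[box[2]:box[3],box[0]:box[1]]
    v,u=np.nonzero(w2);k=w2[v,u];c=(u@k/k.sum(),v@k/k.sum());P=ray('scene',*c,z);o.append(gx(P-np.r_[sh,0]));print(np.round(c,2),len(u),o[-1])
print('knob-red along',o[0][0]-o[1][0])
E
python3 m.py
```

```text
clock: 11.58
position: [381.8, 103.5, 4.6]
ee_rot: [0.999, 0.044, 0.001, -0.001]
contact_force: [0.7, 4.2, 3.9]
gripper_width: 10.5
grasp_force: 58.6
clock: 12.08
position: [382.3, 98.7, 4.6]
ee_rot: [0.999, 0.044, 0.001, -0.001]
contact_force: [-0.0, 5.0, 2.2]
gripper_width: 11.2
grasp_force: 58.6
clock: 12.58
position: [382.8, 93.8, 4.6]
ee_rot: [0.999, 0.044, 0.001, -0.001]
contact_force: [0.3, 5.6, 3.9]
gripper_width: 11.1
grasp_force: 58.6
12.575 [382.8  93.8   4.6] [0.26 5.65 3.93]
[234.2  222.62] 5 [-20.5  -1. ]
[229.43 226.37] 7 [-12.7  14.7]
knob-red along -7.800000000000001
```

```bash
python3 -m creep '{"translation":[[0.02,-0.25,0],[0.04,-0.5,0],[0.04,-0.5,0],[0.04,-0.5,0]],"delta_rot":[[0,0,0],[0,0,0],[0,0,0],[0,0,0]],"hand":[0.8,0.8,0.8,0.8]}' | grep force
python3 m.py
python3 -m creep '{"translation":[[0.02,-0.25,0],[0.04,-0.5,0],[0.04,-0.5,0],[0.04,-0.5,0]],"delta_rot":[[0,0,0],[0,0,0],[0,0,0],[0,0,0]],"hand":[0.8,0.8,0.8,0.8]}' | grep force
python3 m.py
sed -e "s/^im,d=get_image.*/im=np.load('scene4.npz')['im'];sh=np.zeros(2)/" -e '/^b=/b' m.py | sed '/^s=/d' > m0.py; sed -i 's/^im=.*/im=np.load("scene4.npz")["im"];sh=np.zeros(2)/' m0.py; python3 m0.py
```

```text
contact_force: [0.3, 7.4, 2.8]
grasp_force: 58.6
13.125 [383.4  89.1   4.6] [0.32 7.39 2.76]
[234.21 222.82] 6 [-16.2  -0.2]
[230.86 226.97] 10 [-13.2  14.7]
knob-red along -3.0
contact_force: [0.6, 7.4, 2.5]
grasp_force: 58.6
13.675 [383.9  84.2   4.6] [0.56 7.38 2.49]
[234.23 222.8 ] 6 [-11.3  -0.2]
[231.9  227.62] 8 [-12.6  15.5]
knob-red along 1.299999999999999
[228.92 220.55] 4 [-20.6  -0.9]
[217.83 218.86] 10 [18.1  5.4]
knob-red along -38.7
```

```bash
python3 -m creep '{"translation":[[0.02,-0.2,0],[0.04,-0.4,0],[0.05,-0.6,0],[0.05,-0.6,0]],"delta_rot":[[0,0,0],[0,0,0],[0,0,0],[0,0,0]],"hand":[0.8,0.8,0.8,0.8]}' | grep force
python3 m.py
python3 - <<'E'
from h import *
im,d=get_image('scene'); np.savez('scene5.npz',im=im,d=d); it,d=get_image('top'); np.savez('top5.npz',im=it,d=d)
cr=cv2.resize(im[208:248,205:260],None,fx=14,fy=14,interpolation=cv2.INTER_CUBIC)
save(np.clip(cr*1.5,0,255).astype(np.uint8),'pull.png')
E
```

```text
contact_force: [-1.7, 8.8, 1.6]
grasp_force: 58.6
14.225 [384.6  78.4   4.6] [-1.74  8.83  1.63]
[234.26 222.62] 5 [-5.1 -0.8]
[233.04 228.38] 7 [-11.6  16.5]
knob-red along 6.5
```

View pics/pull.png

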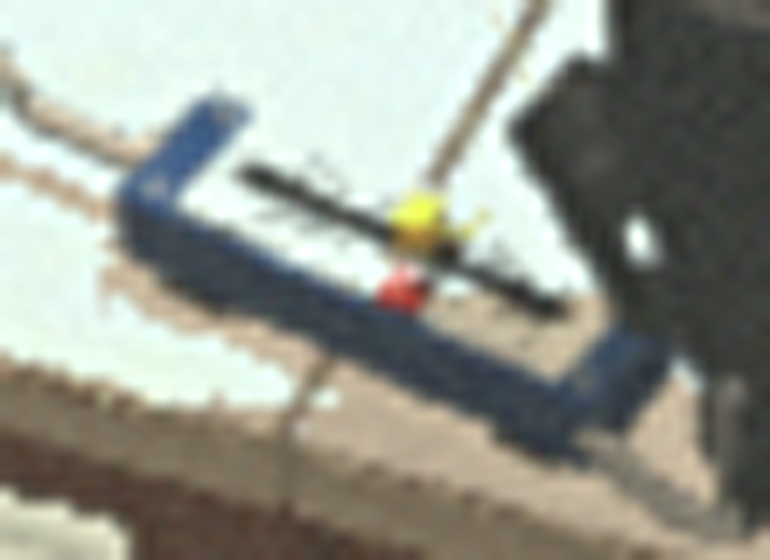

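Crop shows the knob at (418,222), the yellow line to its right at (475,225), the red mark at (403,290), so the line is now close to red.

```bash
python3 - <<'E'
from h import *
im=np.load('scene5.npz')['im'].astype(float)
Y=np.minimum(im[...,0],im[...,1])-im[...,2]
print(Y[219:228,230:244].astype(int))
sh=np.array([384.6-380.2,78.4-113.05])
q=lambda u,v,z:gx(ray('scene',u,v,z)-np.r_[sh,0])
print('line',q(238.4,223.6,31),'red',q(233.2,228.35,33.5),'TLc',q(205+245/14-.5,208+110/14-.5,30),'BRc',q(205+570/14-.5,208+430/14-.5,30))
t=np.load('top5.npz')['im'];print(marks('top',t,(200,290,220,262)))
E
```

```text
[[ -7  -7  -7  -8  -9  -7  12   9  -7  -8 -10  -9  -4   1]
 [ -7  -5  -8  -9  -6   7  11  -8  -7  -6  -7  -9  -5   0]
 [ -6  -7  -8  -8  17  12  13  -7  -8  -8  -9  -7  -8  -6]
 [ -5  -7  -6  22  73  85  48  -5 -10  -3  -9  -8  -7  -8]
 [ -2  -4   8  69  95  91  38  -7  -3  23  -2  -6  -5  -7]
 [ -1  -3   4  37  61  51  44  27  41   2  -7  -7  -5  -7]
 [ -6  -6   1  27  33  32  13  13   0  -8  -5  -6  -6  -7]
 [ -7  -8  11  11  13  16   5   2  -6  -7  -4  -4  -6  -5]
 [ -6  -9  -2   6   4   4   1  -3  -3  -3  -3  -4  -3  -6]]
line [-13.6 -11. ] red [-12.3  16.6] TLc [ 52.5 -15.6] BRc [-64.7  29.5]
{}
```

```bash
python3 -m creep '{"translation":[[0.01,-0.08,0],[0.01,-0.15,0],[0.01,-0.15,0],[0.01,-0.15,0],[0.01,-0.15,0]],"delta_rot":[[0,0,0],[0,0,0],[0,0,0],[0,0,0],[0,0,0]],"hand":[0.8,0.8,0.8,0.8,0.8]}' | grep -E 'force|pos'
python3 m.py
python3 -m creep '{"translation":[[-0.04,0.4,0],[-0.08,0.9,0],[-0.13,1.4,0],[-0.17,1.9,0],[-0.22,2.4,0],[-0.26,2.9,0],[-0.29,3.25,0],[-0.29,3.25,0]],"delta_rot":[[0,0,0],[0,0,0],[0,0,0],[0,0,0],[0,0,0],[0,0,0],[0,0,0],[0,0,0]],"hand":[0.8,0.8,0.8,0.8,0.8,0.8,0.8,0.8]}'
python3 m.py
```

```text
position: [384.7, 77.1, 4.7]
contact_force: [-0.4, 9.8, 2.2]
grasp_force: 58.6
15.0 [384.7  77.1   4.7] [-0.36  9.83  2.18]
[234.24 222.62] 5 [-3.7 -0.7]
[233.69 228.53] 5 [-12.4  16.1]
knob-red along 8.7
clock: 16.05
position: [377.9, 105.0, 4.3]
ee_rot: [0.999, 0.043, -0.003, 0.002]
contact_force: [1.3, -6.1, 10.5]
gripper_width: 10.4
grasp_force: 59.9
16.05 [377.9 105.    4.3] [ 1.32 -6.07 10.53]
[226.5  220.01] 4 [-4.9 -2.1]
[225.78 225.64] 8 [-12.7  14.1]
knob-red along 7.799999999999999
```

```bash
python3 -m creep '{"translation":[[0,0,0],[0,0,0]],"delta_rot":[[0,0,0],[0,0,0]],"hand":[0.8,0.8]}'
python3 - <<'E'
from h import *
s=read_state();print(s['wrist_torque'],s['joints'],R.from_quat(s['ee_rot']).as_matrix().round(3))
im,d=get_image('scene');np.savez('scene6.npz',im=im,d=d)
b=mask(im,(100,90,40),(130,255,255),(190,270,195,260));ys,xs=np.where(b>0)
print(cv2.minAreaRect(np.array([ray('scene',u,v,25)[:2] for u,v in zip(xs,ys)],np.float32)))
im3=np.load('scene3.npz')['im'];b=mask(im3,(100,90,40),(130,255,255),(190,270,195,260));ys,xs=np.where(b>0)
print(cv2.minAreaRect(np.array([ray('scene',u,v,25)[:2] for u,v in zip(xs,ys)],np.float32)))
C=cloud('scene',d);P=C[200:240,190:260].reshape(-1,3);P=P[(P[:,2]>22)&(P[:,2]<40)]
q=(P[:,:2]-[378+0,205])@G;k=(abs(q[:,1])<15)&(abs(q[:,0])<60)
A=np.c_[q[k],np.ones(k.sum())];print('top plane slope x,y,h',np.linalg.lstsq(A,P[k,2],rcond=None)[0])
E
```

```text
clock: 16.35
position: [377.9, 105.0, 4.3]
ee_rot: [0.999, 0.043, -0.003, 0.002]
contact_force: [0.3, -5.0, 10.1]
gripper_width: 10.6
grasp_force: 59.9
[-1.3383249  -0.09317769 -0.22386524] [ 6.90918709e-01  3.54039216e-01 -8.17091341e-01  7.83283160e-04
 -4.06328982e-01  9.64881177e-01] [[ 0.996  0.086 -0.005]
 [ 0.086 -0.996 -0.004]
 [-0.005  0.004 -1.   ]]
((360.80548095703125, 210.0743408203125), (123.48408508300781, 30.054855346679688), 87.14564514160156)
((368.0995178222656, 215.28912353515625), (32.886131286621094, 126.1124496459961), 5.383652687072754)
top plane slope x,y,h [7.86811630e-03 8.16067283e-02 3.02893828e+01]
```

```bash
python3 -m creep '{"translation":[[0,0,0.1],[0,0,0.1]],"delta_rot":[[0,0,0],[0,0,0]],"hand":[0.8,0.8]}'
python3 - <<'E'
from h import *
s=read_state();print(s['joint_efforts'].round(2))
im,d=get_image('scene');np.savez('scene7.npz',im=im,d=d)
q=np.load('scene3.npz')['im']
for nm,I in(('before',q),('now',im)):
    b=mask(I,(100,110,40),(130,255,255),(195,255,203,245));b=cv2.morphologyEx(b,cv2.MORPH_OPEN,np.ones((2,2),np.uint8))
    ys,xs=np.where(b>0);p=np.array([ray('scene',u,v,20)[:2] for u,v in zip(xs,ys)])
    w,V=np.linalg.eigh(np.cov(p.T));a=V[:,1];print(nm,p.mean(0).round(1),np.degrees(np.arctan2(a[1],a[0]))%180,w,len(p),p.min(0),p.max(0))
# hook crop, brightness rows
g=cv2.cvtColor(im,cv2.COLOR_RGB2GRAY);print(g[203:220,188:212])
g=cv2.cvtColor(q,cv2.COLOR_RGB2GRAY);print(g[203:220,188:212])
E
```

```text
clock: 16.65
position: [378.6, 106.2, 5.0]
ee_rot: [0.999, 0.043, -0.002, 0.001]
contact_force: [-0.3, -3.4, 4.6]
gripper_width: 10.6
grasp_force: 59.1
[  1.41 -25.32   8.51   1.53   0.52   0.08]
  avg = a.mean(axis, **keepdims_kw)
  ret = um.true_divide(
<stdin>:8: RuntimeWarning: Degrees of freedom <= 0 for slice
  c *= np.true_divide(1, fact)
  c *= np.true_divide(1, fact)
Traceback (most recent call last):
ValueError: not enough values to unpack (expected 2, got 0)

During handling of the above exception, another exception occurred:

Traceback (most recent call last):
numpy.linalg.LinAlgError: 0-dimensional array given. Array must be at least two-dimensional
```

Raising 1 mm let it slide on. The resistance was the fingertips rubbing on the table, so I'm raising a little more.

```bash
python3 -m creep '{"translation":[[0,0,0.1],[0,0,0.15],[0,0,0.15]],"delta_rot":[[0,0,0],[0,0,0],[0,0,0]],"hand":[0.8,0.8,0.8]}'
python3 m.py
```

```text
clock: 17.08
position: [379.7, 107.7, 6.6]
ee_rot: [0.999, 0.044, -0.0, 0.0]
contact_force: [0.3, -0.4, -0.9]
gripper_width: 10.6
grasp_force: 58.5
17.075 [379.7 107.7   6.6] [ 0.25 -0.43 -0.92]
[225.78 219.43] 5 [-4.  -0.9]
[225.31 225.14] 7 [-12.7  15.1]
knob-red along 8.7
```

```bash
python3 -m creep '{"translation":[[0,0.2,0],[0,0.4,0],[0.02,0.5,0],[0.02,0.5,0]],"delta_rot":[[0,0,0],[0,0,0],[0,0,0],[0,0,0]],"hand":[0.8,0.8,0.8,0.8]}'
python3 m.py
```

```text
clock: 17.62
position: [380.4, 113.1, 6.8]
ee_rot: [0.999, 0.044, 0.0, -0.0]
contact_force: [-0.4, 0.4, -1.9]
gripper_width: 10.8
grasp_force: 58.5
17.625 [380.4 113.1   6.8] [-0.36  0.36 -1.95]
[224.25 218.61] 5 [-3.1 -0.3]
[218.28 219.24] 13 [15.9  6.3]
knob-red along -19.0
```

```bash
python3 -m creep '{"translation":[[0,0,-0.15],[0,0,-0.15],[0,0,-0.15],[0,0,-0.15],[0,0,1],[0,0,3],[0,0,6],[0,0,10]],"delta_rot":[[0,0,0],[0,0,0],[0,0,0],[0,0,0],[0,0,0],[0,0,0],[0,0,0],[0,0,0]],"hand":[0.8,2,3.2,3.2,3.2,3.2,3.2,3.2]}'
python3 -m creep '{"translation":[[0,-4,1],[1,-9,2],[2,-14,3],[3,-19,3],[4,-24,3],[5,-29,3],[5,-33,3],[5,-35,3]],"delta_rot":[[0,0,0],[0,0,0],[0,0,0],[0,0,0],[0,0,0],[0,0,0],[0,0,0],[0,0,0]],"hand":[3.2,3.2,3.2,3.2,3.2,3.2,3.2,3.2]}'
python3 - <<'E'
from h import *
im,d=get_image('scene');np.savez('scene8.npz',im=im,d=d);t,d2=get_image('top');np.savez('top8.npz',im=t,d=d2)
for n,I,C in(('scene',im,(371,212,34)),('top',t,(371,212,34))):
    c=proj(n,C).round().astype(int);I=I.astype(int);print(n,c)
    Y=np.minimum(I[...,0],I[...,1])-I[...,2];Q=I[...,0]-np.maximum(I[...,1],I[...,2])
    sl=np.s_[c[1]-7:c[1]+10,c[0]-8:c[0]+10]
    print('yellow, origin',c[0]-8,c[1]-7);print(Y[sl]);print('red');print(Q[sl])
E
```

```text
clock: 18.68
position: [379.7, 112.4, 108.1]
ee_rot: [0.999, 0.044, -0.0, 0.0]
contact_force: [0.7, 0.4, -0.2]
gripper_width: 31.8
grasp_force: 0.0
clock: 19.68
position: [429.9, -239.1, 137.5]
ee_rot: [0.999, 0.043, 0.0, 0.0]
contact_force: [0.4, 0.1, 0.1]
gripper_width: 32.0
grasp_force: 0.0
scene [224 220]
yellow, origin 216 213
[[ -5  -7  -9  -7  -9  -8  -8  -6  -8  -8  -9 -10 -10 -11 -10  -9 -11 -11]
 [ -6  -6  -7  -9  -8  -7  -6  -6  -7 -10  -9  -9  -8  -9  -8  -7  -9  -9]
 [ -7  -5  -7  -5  -5  -6  -5  -7  -8  -9  -9  -9  -8  -8  -6  -7 -10 -10]
 [ -6  -4  -5  -5  -5  -5  -5  -6  -8 -11 -11  -9  -8  -9  -8  -9 -10  -7]
 [ -2  -2  -2  -3  -5  -6  -6 -11  -5  -6  -9 -12 -10 -10 -10  -9  -9  -5]
 [  0   0   0  -2  -8  -4 -10   0  60  85  53  -4 -13  -5 -10  -8  -6  -5]
 [ -4  -2   0   0   0  -3  -1  59  94 102  55  -3  -2  36   0  -9  -7  -7]
 [ -7  -5  -4  -5  -1  -2   0  34  56  64  40  35  48  28  -2  -8  -5  -8]
 [ -5  -6  -7  -6  -7  -7  -8   7  27  37  34  47  42   3  -9  -6  -6  -5]
 [  0  -6  -5  -6  -7  -7 -10  12  21  22  11   3   0  -6  -4  -6  -8  -7]
 [-17  -6   3  -
[... 3682 characters left out ...]
 -4  -5  -4  -4  -5  -3]
 [-10  -5  -7  -6  -4  -4   0  -3  -7  -7  -5  -1  -9  -8  -9  -9 -12 -12]
 [ -3  -3  -5  -3  -8 -10  -7  -3  -4  -3  -5  -3 -14 -17 -22 -17 -20 -18]
 [-12 -12 -16 -15 -21 -22 -22 -16   5   6   9  25  34  13 -19 -19 -22 -22]
 [-21 -18 -21 -22 -23 -20 -22 -22 -15  -9  45  83  87  52 -16 -23 -23 -23]
 [-22 -17 -22 -24 -23 -18 -19 -23 -21 -14  32  86  73  57 -15 -22 -23 -24]
 [-22 -23 -23 -22 -24 -18  -7 -18 -12 -11   9  61  22  55 -10 -21 -25 -30]
 [-23 -22 -24 -23 -23 -15 -11 -12 -14 -20  -4  48  28  28  -2  -5  -6 -10]
 [-23 -21 -26 -23 -26 -14  -8   0   3   3   5   8   6   6   8  12  11   7]
 [  2   3   2   2   5   7   7  10  10  10  10  10   8   7   8   9   8   5]]
```

```bash
python3 - <<'E'
from h import *
for nm,u,v,z in(('line',242,239.2,31),('red',242.5,247.6,33)): print('top',nm,gx(ray('top',u,v,z)))
for nm,u,v,z in(('line',228.5,220.0,31),('red',224.5,224.5,33)): print('scene',nm,gx(ray('scene',u,v,z)))
a=np.load('top8.npz')['im'];b=np.load('top0.npz')['im']
for box in((130,170,175,210),(92,130,218,250),(315,345,150,180)):
    s=np.s_[box[2]:box[3],box[0]:box[1]];print(np.abs(a[s].astype(int)-b[s]).mean().round(2))
s8=np.load('scene8.npz')['im'];s3=np.load('scene3.npz')['im']; d=np.abs(s8.astype(int)-s3)[195:222,185:215].mean();print('hook area diff scene3-8',d)
C=cloud('scene',np.load('scene8.npz')['d']).reshape(-1,3);q=(C[:,:2]-[370.8,215.1])@G
for lo,hi in((-58,-35),(35,58)):
    k=(q[:,0]>lo)&(q[:,0]<hi)&(abs(q[:,1])<11);print(lo,np.median(C[k,2]),k.sum())
E
```

```text
top line [-13.3  -7.2]
top red [-12.1  17.2]
scene line [-12.7  -9.4]
scene red [-14.2  15.1]
2.43
2.42
10.63
hook area diff scene3-8 8.326748971193416
-58 26.360852660618036 62
35 29.277964068910705 33
```

```bash
python3 - <<'E'
from h import *
for n in('scene3','scene8'):
    C=cloud('scene',np.load(n+'.npz')['d']).reshape(-1,3);q=(C[:,:2]-[370.8,215.1])@G
    for lo,hi in((-58,-35),(35,58)):
        k=(q[:,0]>lo)&(q[:,0]<hi)&(abs(q[:,1])<11);print(n,lo,np.median(C[k,2]).round(1),C[k,2].std().round(1))
    g=cv2.cvtColor(np.load(n+'.npz')['im'],cv2.COLOR_RGB2GRAY);print(g[206:220,190:206])
a=np.load('scene0.npz')['im'].astype(int);b=np.load('scene8.npz')['im'];print('jar',np.abs(a-b)[203:228,325:348].mean())
E
```

```text
scene3 -58 26.2 60.2
scene3 35 29.0 29.4
[[139 137 136 128 138  95  77  91 121 169 173 168 167 166 169 166]
 [137 137 141 136 139 145 118 120 129 165 170 168 167 165 168 166]
 [138 140 139 139 141 142 100 115 142 157 165 169 167 168 166 165]
 [139 136 139 142 142 121 126 120 134 133 142 156 163 166 166 169]
 [139 140 142 139 121 159 100  75 109 131 134 133 141 156 164 167]
 [139 145 148 103 124 163  87  61 133 108 102 125 140 125 133 167]
 [ 70 110 132 127 128 130  87  75 158 149 113  85  91 115 125 164]
 [ 90 107  91  90 115 137 109  77  99  98  97  85  89  98 124 164]
 [123 127 124 126 123 119 116 114 134 139 129 103 158 117  84 120]
 [124 124 127 166 171 163 120 106 122 131 113 119 125 107  97 122]
 [130 122 124 163 167 140 127 124 134 114 119 125 134 165 139  94]
 [166 135 127 128 128 158 162 133 125 121 122 126 163 176 122  78]
 [169 168 170 165 133 130 124 120 121 122 128 124 163 167  88  60]
 [165 167 169 169 168 164 134 128 121 129 163 133 134 137  74  47]]
scene8 -58 26.4 60.3
scene8 35 29.3 29.5
[[147 143 144 134 141  98  77  92 130 176 180 177 177 178 175 176]
 [146 145 14
[... 182 characters left out ...]
8 178]
 [147 146 147 146 124 170 131  79 115 137 141 142 147 166 172 178]
 [144 150 158 107 128 175 110  71 132 113 107 133 147 137 141 175]
 [ 70 115 136 132 132 137  99  74 138 150 119  89  95 120 144 172]
 [ 92 112  93  92 116 145 113  81 107 106  98  87 111  98 127 140]
 [130 135 130 132 127 124 119 121 142 147 137 108 164 123  85 128]
 [131 129 131 176 182 171 127 115 128 137 120 123 132 124 105 130]
 [136 128 131 171 176 147 137 129 141 118 128 130 141 173 150  91]
 [173 142 133 137 135 167 173 140 129 128 129 134 176 186 149  86]
 [180 177 176 173 139 139 132 127 128 128 134 132 171 177 103  61]
 [175 176 178 177 175 173 142 134 127 137 171 142 140 142  92  55]]
jar 13.272463768115943
```

```bash
python3 -c "from bench import job_done; print(job_done())"
```

```text
the job is handed in; nothing more can be done
None
```

I pulled the bonded coupon to its proof load and handed the job in at about 20 s: the yellow pointer reads within about 1.5 mm of the middle of the red band, and the gauge lies flat and slack with its hook in the slot. The yellow pointer started below the band, so it needed no push-back. The bottle and hardener jar look unmoved; I could not confirm the specimen jar from the pictures, but the arm stayed clear of it.

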